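Swab the seam round a heater block

ROBOT

A 6-joint arm with a two-finger parallel gripper is mounted at the origin on the work surface. World frame = base frame: x ahead of the robot, y to its left, z up, the work surface at z = 0. Lengths are in m, angles in degrees, forces in N, time in s.
With the tool pointing down it reaches from about 0.375 to 0.9 m from the base axis. Payload 3.1 kg.
Tool frame: the origin (TCP) lies between the finger pads; the fingertips stand 22 mm ahead of it and the grasp point (between the pads) lies 3 mm ahead of it; y points along the fingers, x is the direction in which the jaws open and shut, and the axes are right-handed (so a half turn about y gives the same grasp; the last joint's range is limited). The gripper opens to 87 mm and grips with 3 to 60 N. Pads are 19 mm wide; open, the fingers measure 117 mm over their backs; the gripper's body (75 mm by 190 mm) begins 51 mm behind the grasp point.
Start: joints at [-80.3, 30.224, 82.088, -0, 67.689, -10.227], TCP at [0.213, -0.588, 0.245] pointing down, gripper open.
Joint ranges: [-176.69, 176.69], [-43.24, 126.21], [12.49, 139.97], [-82, 262], [0, 151.66], [-163.58, 163.58]. Speed limits (degrees/s): [159.86, 159.86, 180, 180, 180, 180].

INTERFACE

Orientations are given as a 3x3 rotation matrix whose columns are the frame's x, y, z axes.
In Python, from rig import bot, imaging, workorder gives the robot as it stands. The module is installed in compiled form; this text tells all that it offers.
- The arm moves only by the tool drive_tool, never from a script. Its argument "commands" is a list of rows, each an object of numbers: "dx", "dy", "dz": the shift along the tool's x, y, z normalised to -1 to 1, where 1 is 4 cm; "wx", "wy", "wz": the turn, a rotation vector about the tool's x, y, z normalised to -1 to 1, where 1 is pi/2 rad; "grip": the finger opening in mm, from 0 to 87. In form: [{"dx": .., "dy": .., "dz": .., "wx": .., "wy": .., "wz": .., "grip": ..}, ...]. A call has 1 to 8 rows; each row shifts and turns the commanded pose from where the row before left it, along the tool's axes as they then stand; what a row does not reach is not made up. A row lasts 1/8 s, in which the tool goes at most 62.5 mm and 10.7 degrees, less where a joint would pass 70% of its speed; a pose out of reach is approached as far as the arm can. A call with a number of a shift or a turn outside -1 to 1 is refused whole. A call with a gripper value outside its range is refused whole. The fingers move at their own pace and stop on an object; the grip force is fixed at half the most. Time passes only in rows, so rows that do not move let the fingers close. It gives the time, the measured TCP pose, the force and the opening at its end, in the units of the state.
- bot.read_state(): the state, without advancing time (a new reading comes with each control period).
- imaging.capture(name): name is "scene" or "top" or "wrist"; returns (picture, depth): 420x560x3 uint8, red, green, blue; 420x560 float32, m along the optical axis (not along the pixel's ray), 0 where there is no reading.
- imaging.get_calibration(name): a dict with "mtx" (3x3 intrinsics, pixels), "dist" ([k1, k2, p1, p2, k3] as OpenCV has them; the pictures are not rectified), "world_to_cam" (4x4, takes a point from world to camera coordinates). Camera axes: x right, y down, z forward; pixel columns grow to the right and rows downward; lengths in m; the calibration is good to about 2 mm. A picture is of the moment at which its call begins: read the wrist's pose just before it. get_calibration takes no time and is no camera call; for the wrist camera it gives the pose at the moment of the call.
- workorder.hand_in(): hands the job in, once; it reports no verdict.
The state is a dict: "time_s": time; "joint_positions": joint angles; "qvel": joint speeds; "tau": joint torques, N m; "position": TCP position; "tcp_rot": TCP orientation; "force": force on the tool from outside, world axes, zero at the start; "moment": the same for the moment, N m; "opening": opening from 0.0 (shut) to 1.0 (fully open).
Only numpy, scipy, OpenCV 4.12 (cv2) and the standard library are available. Lean on these libraries where they do the work, as an engineer would, in place of code of your own. Each camera call takes 0.05 s, during which the arm holds its last target. There are 200 camera calls.

TASK

Take the sampling swab out of its tube and swab the seam round the heater's metal block: set the foam lightly on the seam at the corner next to the knob and draw it once all the way round, clockwise seen from above, back to that corner, slowly (about 4 cm a second), with the foam on the seam all the way and touching no other part of the heater. Then lower the swab head first into the open jar, let it go once the foam is near the jar's bottom, and leave it standing in the upright jar; do not move the bottle or the tip box.

Things in the scene. Friction and masses are not known exactly. Their poses are not given: they have to be found in the camera images.
- heater: Dry-block heater, cold, fixed: white casing 230 x 210 mm, flat top 85 mm above the bench. Origin: centre of its underside, at bench level; x points from its sloping control front to its rear, y to the left when facing +x, z up. On the front slope: a black round knob, 28 mm, at y -62 mm and a dark display at y +45 mm.
- block_centre (a point): Centre of the heater block's top (heater frame x 30, y 0, z 85 mm), axes as the heater's. The grey aluminium block, 90 (x) by 145 mm (y), has rows of dark holes and sits flush in the top; the seam is the dark gap round it, 5 mm wide, 4 mm deep, its centre line a 95 by 150 mm rectangle. Three capped tubes stand 18 mm up along the block's middle (x 0 here).
- seam_a (a point): The seam's centre-line corner next to the knob (front right; heater frame x -17.5, y -75, z 85 mm): start and finish.
- seam_b (a point): The seam's front left corner (x -17.5, y +75, z 85 mm), the second one reached.
- seam_c (a point): The seam's rear left corner (x +77.5, y +75, z 85 mm), the third one reached.
- seam_d (a point): The seam's rear right corner (x +77.5, y -75, z 85 mm), the fourth one reached.
- rack: Fixed green tube rack, 75 (x) by 130 mm (y), 56 mm high, origin at the centre of its underside. A clear upright tube, 27 mm outside, 21 mm inside, stands at x 0, y +32 mm, rim at 130 mm; it holds the swab. Beside it (y -47 to -5 mm) are small tubes with white caps, tops at 77 mm.
- swab: Sampling swab, 180 mm, about 32 g, upright, head down in the tube. Origin: on its axis under the flange that rests on the tube's rim; z up to the handle. Flange: 30 mm across, z 0 to 6. Handle: white round rod, 18 mm across, z 6 to 70 mm: grip here from above. Below: loose plug 17.6 mm across, 10 mm long, 6 mm shaft, foam head. Lift 110 mm to clear the rim.
- swab_head: The swab's foam head, 16 mm across, 30 mm long, round-ended. It gives up to 8 mm along the swab's axis, at 0.25 N per mm, and springs back. Origin: the centre of its end, as swab_tip.
- swab_tip (a point): Centre of the foam head's end, the lowest point of the upright swab: 110 mm below the swab's origin while nothing presses on it.
- jar: Loose white plastic jar, open on top, straight-sided, 68 mm outside and 62 mm inside, 105 mm high, 3 mm wall, floor 5 mm thick, 0.3 kg. Origin: centre of its underside, z up. The released swab leans in it with its handle above the rim.
- bottle: Loose clear bottle, 68 mm across, 145 mm high, origin at the centre of its underside; leave alone.
- tip_box: Loose orange box with a clear lid, 85 x 125 x 57 mm, origin at the centre of its underside; leave alone.
There are look-alikes about, which are no part of the job. Leave any orange look-alike of the swab alone. Leave any blue look-alike of the jar alone.

How it is judged (in metres and radians):
On the way, in this order (a step that is already met when the one before it is completed fails the run):
1. the foam is down on the seam at the corner by the knob (contact force between swab_head and heater above 0.2 N and x of swab_tip in the frame of heater between -0.0255 and -0.0095 m and y of swab_tip in the frame of heater between -0.083 and -0.067 m), for 0.04 s.
2. then it is drawn, down on the seam without a break, along the middle of the front run (contact force between swab_head and heater above 0.2 N and x of swab_tip in the frame of heater between -0.0255 and -0.0095 m and y of swab_tip in the frame of heater between -0.045 and 0.045 m), for 0.6 s.
3. then, still down on the seam, it comes to the corner at the end of the front run (contact force between swab_head and heater above 0.2 N and x of swab_tip in the frame of heater between -0.0255 and -0.0095 m and y of swab_tip in the frame of heater between 0.067 and 0.083 m), for 0.04 s.
4. then it is drawn, down on the seam without a break, along the middle of the left run (contact force between swab_head and heater above 0.2 N and x of swab_tip in the frame of heater between 0.002 and 0.058 m and y of swab_tip in the frame of heater between 0.067 and 0.083 m), for 0.4 s.
5. then, still down on the seam, it comes to the corner at the end of the left run (contact force between swab_head and heater above 0.2 N and x of swab_tip in the frame of heater between 0.0695 and 0.0855 m and y of swab_tip in the frame of heater between 0.067 and 0.083 m), for 0.04 s.
6. then it is drawn, down on the seam without a break, along the middle of the rear run (contact force between swab_head and heater above 0.2 N and x of swab_tip in the frame of heater between 0.0695 and 0.0855 m and y of swab_tip in the frame of heater between -0.045 and 0.045 m), for 0.6 s.
7. then, still down on the seam, it comes to the corner at the end of the rear run (contact force between swab_head and heater above 0.2 N and x of swab_tip in the frame of heater between 0.0695 and 0.0855 m and y of swab_tip in the frame of heater between -0.083 and -0.067 m), for 0.04 s.
8. then it is drawn, down on the seam without a break, along the middle of the right run (contact force between swab_head and heater above 0.2 N and x of swab_tip in the frame of heater between 0.002 and 0.058 m and y of swab_tip in the frame of heater between -0.083 and -0.067 m), for 0.4 s.
9. then, still down on the seam, it comes to the corner at the end of the right run (all of step 1), for 0.04 s.
10. the swab, still in the gripper, is lowered head first into the jar until the foam is in its lower third (z of swab_tip in the frame of jar between 0 and 0.035 m and horizontal distance between swab_tip and jar below 0.034 m and contact force between the fingers and swab above 1 N), for 0.1 s.
At the end, for the whole second after the job is handed in: The swab is let go and at rest in the jar, head down: the foam's end inside the jar and less than 35 mm above the jar's underside, the swab less than 0.8 rad from upright; the jar stands upright on the bench (within 0.1 rad) at rest; bottle and tip box are within 20 mm of where they were (z of swab_tip in the frame of jar between 0 and 0.035 m and horizontal distance between swab_tip and jar below 0.034 m and angle between swab's own z axis and vertical below 0.8 rad and angle between jar's own z axis and vertical below 0.1 rad and height (world z) of jar below 0.01 m and linear speed of each of swab, jar below 0.03 m/s and contact force between the fingers and swab below 0.05 N and distance of each of bottle, tip_box from where it was at the start of the episode below 0.02 m); the robot touches nothing.
It fails at once if the foam touches the heater more than 14 mm from the seam's centre line (contact force between swab_head and heater above 0.3 N and (x of swab_tip in the frame of heater above 0.0915 m or x of swab_tip in the frame of heater below -0.0315 m or y of swab_tip in the frame of heater above 0.089 m or y of swab_tip in the frame of heater below -0.089 m or (x of swab_tip in the frame of heater between -0.0035 and 0.0635 m and y of swab_tip in the frame of heater between -0.061 and 0.061 m))).
It fails at once if the swab moves faster than 0.10 m/s while its foam is on the heater (contact force between swab_head and heater above 0.3 N and linear speed of swab above 0.1 m/s).
It fails at once if the foam is pressed on the heater with more than 12 N (contact force between swab_head and heater above 12 N).
It fails at once if the jar is tipped by more than 0.35 rad (angle between jar's own z axis and vertical above 0.35 rad).
It fails at once if the bottle or the tip box is moved by more than 20 mm (distance of any of bottle, tip_box from where it was at the start of the episode above 0.02 m).
It also fails if it takes over 72 s, if anything falls off the work surface, if the arm or the gripper's body presses on something with over 40 N, if the wrist force passes 120 N, or if a joint passes its speed limit or range.

## Working session

There is one attempt and no reset: what is moved stays moved. The work goes in short steps, Python scripts to look and compute and a tool call to move; the robot and the scene stay as the last step left them, time stands still between calls to the robot, and variables do not carry over. Pictures are saved under pics/ and viewed, on a budget of 10 in all, crops included, one or two more only if the job needs it, and the job is handed in when it is done.

Besides the shell and the picture viewer there is one more tool, called after "Emit:" by a JSON object that holds its "op" and its "data", one argument or row to a line. drive_tool: Moves the arm, as the interface text tells. Its arguments: {"type":"object","properties":{"commands":{"type":"array"}},"required":["commands"]}

```bash
mkdir -p pics; cat > h.py <<'E'
from rig import bot, imaging, workorder
import numpy as np, cv2
def px2w(cal,uv,z=None,depth=None):
    """pixel -> world, on plane z or with given depth"""
    uv=np.array(uv,float).reshape(-1,1,2)
    n=cv2.undistortPoints(uv,cal["mtx"],np.array(cal["dist"]))[:,0]
    T=np.linalg.inv(cal["world_to_cam"]); d=np.c_[n,np.ones(len(n))]
    if z is not None:
        D=d@T[:3,:3].T; return T[:3,3]+D*((z-T[2,3])/D[:,2])[:,None]
    return (d*np.array(depth).reshape(-1,1))@T[:3,:3].T+T[:3,3]
def w2px(cal,P):
    W=cal["world_to_cam"]; r=cv2.Rodrigues(W[:3,:3])[0]
    return cv2.projectPoints(np.array(P,float).reshape(-1,1,3),r,W[:3,3],cal["mtx"],np.array(cal["dist"]))[0][:,0]
E
python3 - <<'E'
from h import *
for n in("scene","top"):
    p,d=imaging.capture(n); c=imaging.get_calibration(n); c={k:np.array(v) for k,v in c.items()}
    np.savez(n+"0.npz",p=p,d=d,**c)
    cv2.imwrite(f"pics/{n}0.png",cv2.resize(p[:,:,::-1],(800,600)))
    print(n,np.linalg.inv(c["world_to_cam"]).round(3).tolist(),c["mtx"].round(0).tolist())
print(bot.read_state())
E
```

```text
scene [[-0.816, 0.332, -0.473, 0.951], [0.578, 0.461, -0.673, 0.65], [-0.005, -0.823, -0.568, 0.605], [0.0, 0.0, 0.0, 1.0]] [[389.0, 0.0, 285.0], [0.0, 389.0, 209.0], [0.0, 0.0, 1.0]]
top [[0.018, -0.992, 0.127, 0.354], [-1.0, -0.016, 0.015, 0.025], [-0.013, -0.127, -0.992, 1.365], [0.0, 0.0, 0.0, 1.0]] [[430.0, 0.0, 274.0], [0.0, 430.0, 207.0], [0.0, 0.0, 1.0]]
{'time_s': 0.1, 'joint_positions': array([-8.02998727e+01,  3.02744017e+01,  8.21502707e+01, -2.40703052e-03,
        6.76897244e+01, -1.02268072e+01]), 'qvel': array([ 0.12034003, -0.22381744, -0.18469258, -0.02796178, -0.06171462,
       -0.01818795]), 'tau': array([-4.74241697e-04, -4.40986240e+01, -1.77150500e+01,  6.35252707e-02,
        5.34019223e-02, -4.43937529e-05]), 'position': array([ 0.21292749, -0.58693918,  0.24365447]), 'tcp_rot': array([[ 3.40836197e-01, -3.74720170e-04,  9.40122623e-01],
       [-9.40120630e-01,  1.96150508e-03,  3.40836257e-01],
       [-1.97177352e-03, -9.99998006e-01,  3.16269770e-04]]), 'force': array([0.85280354, 0.17026689, 0.2085853 ]), 'moment': array([-0.05131384, -0.00294989,  0.04372104]), 'opening': 1.002451326783049}
```

View pics/scene0.png

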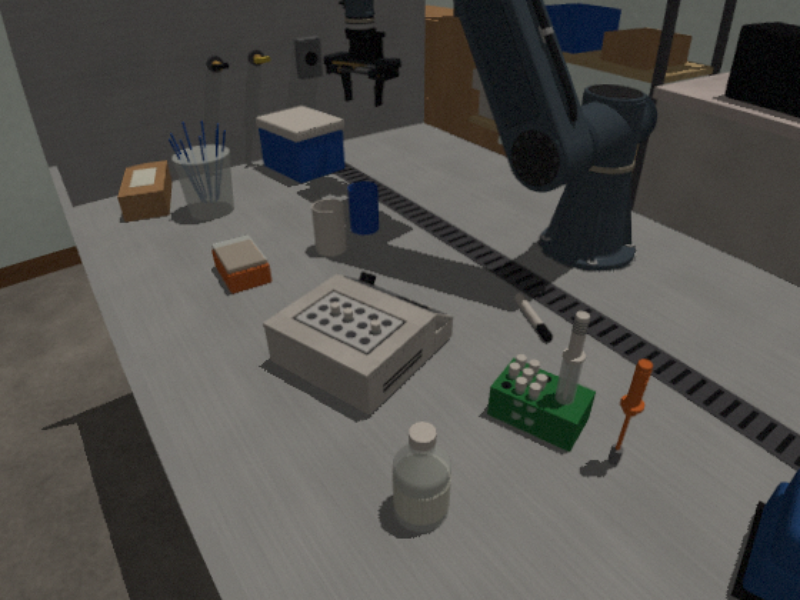

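View pics/top0.png

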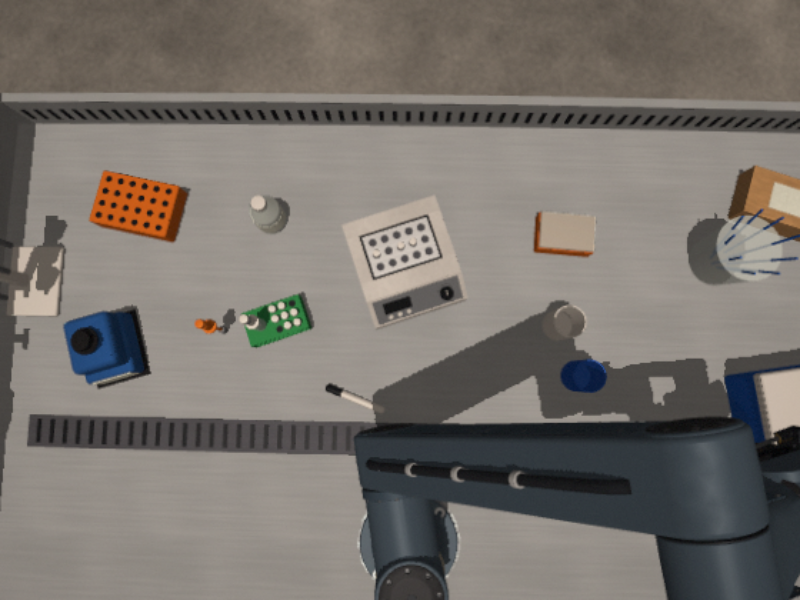

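```bash
python3 - <<'E'
import numpy as np,cv2
p=np.load("top0.npz")["p"][:,:,::-1]; s=np.load("scene0.npz")["p"][:,:,::-1]
def cr(im,x,y,w,h,k): return cv2.resize(im[y:y+h,x:x+w],None,fx=k,fy=k,interpolation=cv2.INTER_CUBIC)
A=cr(p,235,135,100,100,4); B=cr(p,160,190,100,75,4); C=cr(p,370,200,100,75,4)
s1=cr(s,330,210,100,125,4)
M=np.zeros((600,800,3),np.uint8)
M[:400,:400]=A; M[:300,400:800]=B; M[300:600,400:800]=C
cv2.imwrite("pics/crop.png",M)
E
```

```text
(no output)
```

View pics/crop.png

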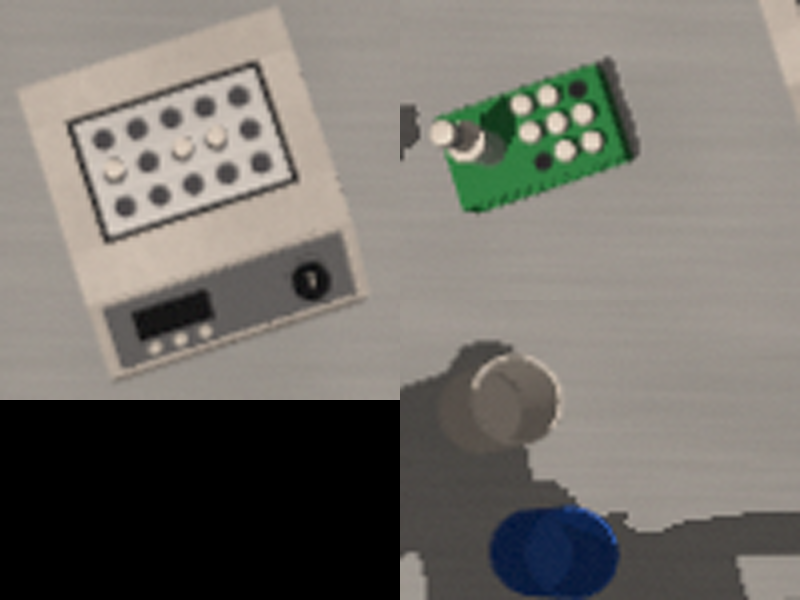

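```bash
cat >> h.py <<'E'
def load(f): 
    return dict(np.load(f))
def rigid2(src,dst):
    a=src-src.mean(0);b=dst-dst.mean(0)
    th=np.arctan2((a[:,0]*b[:,1]-a[:,1]*b[:,0]).sum(),(a*b).sum())
    R=np.array([[np.cos(th),-np.sin(th)],[np.sin(th),np.cos(th)]])
    return th,R,dst.mean(0)-R@src.mean(0)
SEAM=np.array([[-17.5,-75],[-17.5,75],[77.5,75],[77.5,-75]])/1e3
E
python3 - <<'E'
from h import *
c=load("top0.npz")
f=lambda X,Y,ox,oy:((X+.5)/4-.5+ox,(Y+.5)/4-.5+oy)
pts=[f(*q,235,135) for q in[(297,181),(106,241),(69,122),(258,64)]]
P=px2w(c,pts,z=.085); print(P.round(4))
th,R,t=rigid2(SEAM,P[:,:2]); print(np.degrees(th),t,((SEAM@R.T+t)-P[:,:2]).round(4))
print("handle",px2w(c,f(42,132,160,190),z=.2),"rim",px2w(c,f(67,143,160,190),z=.13))
print("jar",px2w(c,f(116,99,370,200),z=.105))
R4=[f(*q,160,190) for q in[(205,60),(233,158),(72,212),(40,115)]]
Q=px2w(c,R4,z=.056);print("rack",Q.round(3),Q.mean(0))
for n,(u,v) in dict(bottle=(262,203),box=(565,232)).items(): print(n,px2w(c,(u*.7,v*.7),z=.1))
# depth check
d=c["d"];print([d[int(round(y)),int(round(x))] for x,y in pts])
E
```

```text
[[ 0.6013 -0.0592  0.085 ]
 [ 0.5531  0.0842  0.085 ]
 [ 0.6442  0.1144  0.085 ]
 [ 0.6916 -0.0288  0.085 ]]
18.44702928116868 [0.59407341 0.01812882] [[-0.0001  0.0007]
 [ 0.0007 -0.0004]
 [-0.0003 -0.0006]
 [-0.0003  0.0003]]
handle [[0.4545344  0.32605726 0.2       ]] rim [[0.4529313 0.3255687 0.13     ]]
jar [[ 0.46886333 -0.32256514  0.105     ]]
rack [[0.525 0.24  0.056]
 [0.45  0.215 0.056]
 [0.406 0.337 0.056]
 [0.48  0.366 0.056]] [0.46516642 0.28950975 0.056     ]
bottle [[0.7093881 0.3235601 0.1      ]]
box [[ 0.65602056 -0.31816893  0.1       ]]
[np.float32(1.3055972), np.float32(1.3014232), np.float32(1.3147272), np.float32(1.3169509)]
```

```bash
python3 - <<'E'
from h import *
c=load("top0.npz"); d=c["d"]
v,u=np.mgrid[222:235,136:168]
P=px2w(c,np.c_[u.ravel(),v.ravel()],depth=d[v,u].ravel()).reshape(*u.shape,3)
for r in range(0,13,2): print([tuple((P[r,k]*1000).astype(int)) for k in range(0,32,3)])
s=bot.read_state(); w=imaging.get_calibration("wrist"); T=np.linalg.inv(w["world_to_cam"])
print("cam in tool",(s["tcp_rot"].T@(T[:3,3]-s["position"])).round(3),(s["tcp_rot"].T@T[:3,:3]).round(2),w["mtx"].round(0))
E
```

```text
[(np.int64(471), np.int64(487), np.int64(2)), (np.int64(472), np.int64(479), np.int64(-3)), (np.int64(472), np.int64(470), np.int64(-3)), (np.int64(472), np.int64(459), np.int64(0)), (np.int64(472), np.int64(448), np.int64(4)), (np.int64(472), np.int64(440), np.int64(-1)), (np.int64(472), np.int64(430), np.int64(0)), (np.int64(472), np.int64(418), np.int64(5)), (np.int64(473), np.int64(410), np.int64(0)), (np.int64(473), np.int64(400), np.int64(1)), (np.int64(473), np.int64(391), np.int64(0))]
[(np.int64(465), np.int64(488), np.int64(-1)), (np.int64(450), np.int64(418), np.int64(181)), (np.int64(451), np.int64(411), np.int64(174)), (np.int64(457), np.int64(424), np.int64(109)), (np.int64(456), np.int64(412), np.int64(116)), (np.int64(466), np.int64(440), np.int64(-2)), (np.int64(466), np.int64(429), np.int64(0)), (np.int64(466), np.int64(419), np.int64(1)), (np.int64(466), np.int64(410), np.int64(0)), (np.int64(467), np.int64(400), np.int64(0)), (np.int64(466), np.int64(389), np.int64(3))]
[(np.int64(445), np.int64(427), np.int64(178)), (np.int64(445), np.int64(418), np.int64(179)), 
[... 1890 characters left out ...]
 (np.int64(441), np.int64(390), np.int64(-1))]
[(np.int64(433), np.int64(484), np.int64(5)), (np.int64(433), np.int64(475), np.int64(4)), (np.int64(433), np.int64(466), np.int64(1)), (np.int64(433), np.int64(457), np.int64(0)), (np.int64(434), np.int64(448), np.int64(-4)), (np.int64(353), np.int64(24), np.int64(1364)), (np.int64(434), np.int64(428), np.int64(-2)), (np.int64(434), np.int64(418), np.int64(0)), (np.int64(434), np.int64(408), np.int64(0)), (np.int64(434), np.int64(398), np.int64(0)), (np.int64(434), np.int64(387), np.int64(5))]
cam in tool [ 0.001 -0.141  0.078] [[ 1.    0.   -0.  ]
 [ 0.   -0.29  0.96]
 [-0.   -0.96 -0.29]] [[352.   0. 274.]
 [  0. 352. 207.]
 [  0.   0.   1.]]
```

Emit:
{"op": "drive_tool", "data": {
  "commands": [
    {"wy": 0.0164, "dy": -0.4, "grip": 50},
    {"dz": 0.82, "dx": -0.71, "grip": 50},
    {"dz": 0.82, "dx": -0.71, "grip": 50},
    {"dz": 0.82, "dx": -0.71, "grip": 50},
    {"dz": 0.82, "dx": -0.71, "grip": 50},
    {"dz": 0.82, "dx": -0.71, "grip": 50},
    {"dz": 0.82, "dx": -0.71, "grip": 50},
    {"dz": 0.82, "dx": -0.71, "grip": 50}
  ]
}}

```text
schema error: expected keys dx, dy, dz, wx, wy, wz, grip
```

Emit:
{"op": "drive_tool", "data": {
  "commands": [
    {"dz": 0.82, "dx": -0.71, "grip": 50},
    {"dz": 0.82, "dx": -0.71, "grip": 50},
    {"dz": 0.82, "dx": -0.71, "grip": 50},
    {"dz": 0.82, "dx": -0.71, "grip": 50},
    {"dz": 0.82, "dx": -0.71, "grip": 50},
    {"dz": 0.82, "dx": -0.71, "grip": 50},
    {"dz": 0.82, "dx": -0.71, "grip": 50},
    {"dz": 0.82, "dx": -0.71, "grip": 50}
  ]
}}

```text
schema error: expected keys dx, dy, dz, wx, wy, wz, grip
```

Emit:
{"op": "drive_tool", "data": {
  "commands": [
    {"grip": 50},
    {"grip": 50},
    {"grip": 50}
  ]
}}

```text
schema error: expected keys dx, dy, dz, wx, wy, wz, grip
```

```bash
python3 - <<'E'
from h import *
s=bot.read_state(); c=imaging.get_calibration("wrist"); p,d=imaging.capture("wrist"); c={k:np.array(v) for k,v in c.items()}
np.savez("w1.npz",p=p,d=d,**c)
print(s["time_s"],s["position"],s["tcp_rot"].round(4),s["joint_positions"].round(1),s["force"],np.abs(s["qvel"]).max())
# predicted seam corners
th=np.radians(18.447);R=np.array([[np.cos(th),-np.sin(th)],[np.sin(th),np.cos(th)]])
Q=SEAM@R.T+[.59407,.01813]
print("pred*800/560",(w2px(c,np.c_[Q,np.full(4,.085)])*800/560).round(1))
cv2.imwrite("pics/w1.png",cv2.resize(p[:,:,::-1],(800,600),interpolation=cv2.INTER_CUBIC))
E
```

```text
0.1 [ 0.21292749 -0.58693918  0.24365447] [[ 3.408e-01 -4.000e-04  9.401e-01]
 [-9.401e-01  2.000e-03  3.408e-01]
 [-2.000e-03 -1.000e+00  3.000e-04]] [-80.3  30.3  82.2  -0.   67.7 -10.2] [0.85280354 0.17026689 0.2085853 ] 0.22381743905436338
pred*800/560 [[1136.1 1386.2]
 [2386.9 2380.2]
 [6291.9 7536.6]
 [3321.3 5349.7]]
```

View pics/w1.png

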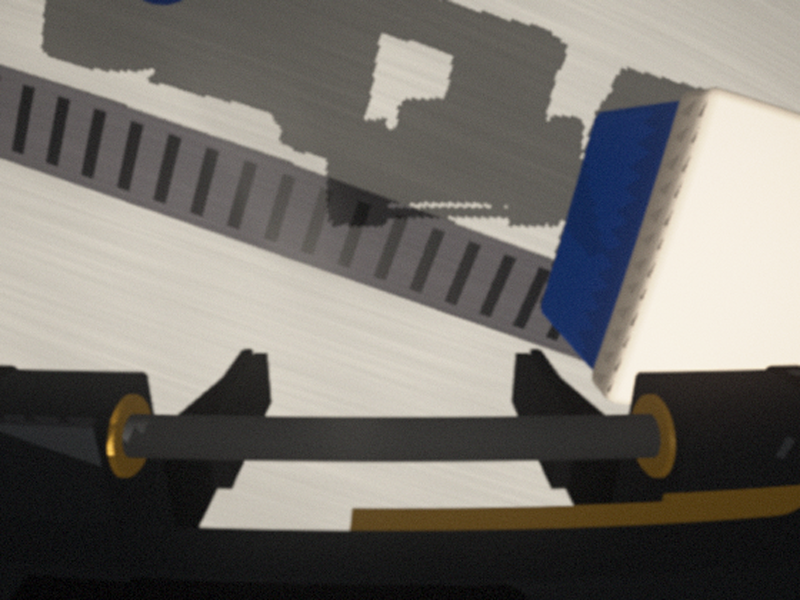

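Emit:
{"op": "drive_tool", "data": {
  "commands": [
    {"dx": 0, "dy": -0.4, "dz": 0, "wx": 0, "wy": 0.0164, "wz": 0, "grip": 50},
    {"dx": -0.71, "dy": 0, "dz": 0.82, "wx": 0, "wy": 0, "wz": 0, "grip": 50},
    {"dx": -0.71, "dy": 0, "dz": 0.82, "wx": 0, "wy": 0, "wz": 0, "grip": 50},
    {"dx": -0.71, "dy": 0, "dz": 0.82, "wx": 0, "wy": 0, "wz": 0, "grip": 50},
    {"dx": -0.71, "dy": 0, "dz": 0.82, "wx": 0, "wy": 0, "wz": 0, "grip": 50},
    {"dx": -0.71, "dy": 0, "dz": 0.82, "wx": 0, "wy": 0, "wz": 0, "grip": 50},
    {"dx": -0.71, "dy": 0, "dz": 0.82, "wx": 0, "wy": 0, "wz": 0, "grip": 50},
    {"dx": -0.71, "dy": 0, "dz": 0.82, "wx": 0, "wy": 0, "wz": 0, "grip": 50}
  ]
}}

```text
time_s: 1.15
position: [0.3689, -0.3255, 0.2618]
tcp_rot: [[0.315, 0.001, 0.949], [-0.949, -0.002, 0.315], [0.002, -1.0, 0.001]]
force: [0.2, -0.6, -0.4]
opening: 0.576
```

Emit:
{"op": "drive_tool", "data": {
  "commands": [
    {"dx": -0.71, "dy": 0, "dz": 0.82, "wx": 0, "wy": 0, "wz": 0, "grip": 50},
    {"dx": -0.71, "dy": 0, "dz": 0.82, "wx": 0, "wy": 0, "wz": 0, "grip": 50},
    {"dx": -0.71, "dy": 0, "dz": 0.82, "wx": 0, "wy": 0, "wz": 0, "grip": 50},
    {"dx": -0.71, "dy": 0, "dz": 0.82, "wx": 0, "wy": 0, "wz": 0, "grip": 50},
    {"dx": -0.71, "dy": 0, "dz": 0.82, "wx": 0, "wy": 0, "wz": 0, "grip": 50},
    {"dx": -0.71, "dy": 0, "dz": 0.82, "wx": 0, "wy": 0, "wz": 0, "grip": 50},
    {"dx": -0.71, "dy": 0, "dz": 0.82, "wx": 0, "wy": 0, "wz": 0, "grip": 50},
    {"dx": -0.71, "dy": 0, "dz": 0.82, "wx": 0, "wy": 0, "wz": 0, "grip": 50}
  ]
}}

```text
time_s: 2.15
position: [0.5461, -0.0266, 0.2619]
tcp_rot: [[0.316, 0.002, 0.949], [-0.949, -0.001, 0.316], [0.001, -1.0, 0.002]]
force: [-0.4, -0.5, -1.0]
opening: 0.571
```

Emit:
{"op": "drive_tool", "data": {
  "commands": [
    {"dx": -0.71, "dy": 0, "dz": 0.82, "wx": 0, "wy": 0, "wz": 0, "grip": 50},
    {"dx": 0, "dy": 0, "dz": 0, "wx": 0, "wy": 0, "wz": 0, "grip": 50},
    {"dx": 0, "dy": 0, "dz": 0, "wx": 0, "wy": 0, "wz": 0, "grip": 50},
    {"dx": 0, "dy": 0, "dz": 0, "wx": 0, "wy": 0, "wz": 0, "grip": 50}
  ]
}}

```text
time_s: 2.65
position: [0.5666, 0.0086, 0.2609]
tcp_rot: [[0.315, -0.0, 0.949], [-0.949, -0.0, 0.315], [0.0, -1.0, -0.0]]
force: [0.0, -0.4, -0.2]
opening: 0.577
```

```bash
cat >> h.py <<'E'
def snap(n):
    s=bot.read_state(); c=imaging.get_calibration("wrist"); p,d=imaging.capture("wrist"); c={k:np.array(v) for k,v in c.items()}
    np.savez(n+".npz",p=p,d=d,**c)
    print(s["time_s"],s["position"],s["tcp_rot"].round(4).tolist(),s["joint_positions"].round(1),s["force"].round(2),np.abs(s["qvel"]).max())
    return s,c,p
E
python3 - <<'E'
from h import *
s,c,p=snap("w2")
th=np.radians(18.447);R=np.array([[np.cos(th),-np.sin(th)],[np.sin(th),np.cos(th)]])
Q=SEAM@R.T+[.59407,.01813]
q=w2px(c,np.c_[Q,np.full(4,.085)]);print("pred",q.round(1))
x0,y0=np.maximum(q.min(0)-25,0).astype(int); x1,y1=(q.max(0)+25).astype(int)
k=min(800/(x1-x0),600/(y1-y0)); print(x0,y0,k)
cv2.imwrite("pics/w2.png",cv2.resize(p[y0:y1,x0:x1,::-1],None,fx=k,fy=k,interpolation=cv2.INTER_CUBIC))
E
```

```text
2.65 [0.56662135 0.00862784 0.2608771 ] [[0.315, -0.0001, 0.9491], [-0.9491, -0.0003, 0.315], [0.0002, -1.0, -0.0002]] [-10.4  24.6  89.5  -0.   65.8  61.2] [ 0.02 -0.41 -0.21] 0.3371128324403262
pred [[354.1 176.4]
 [191.2 176.6]
 [184.7  68. ]
 [360.2  67.7]]
159 42 3.5398230088495577
```

View pics/w2.png

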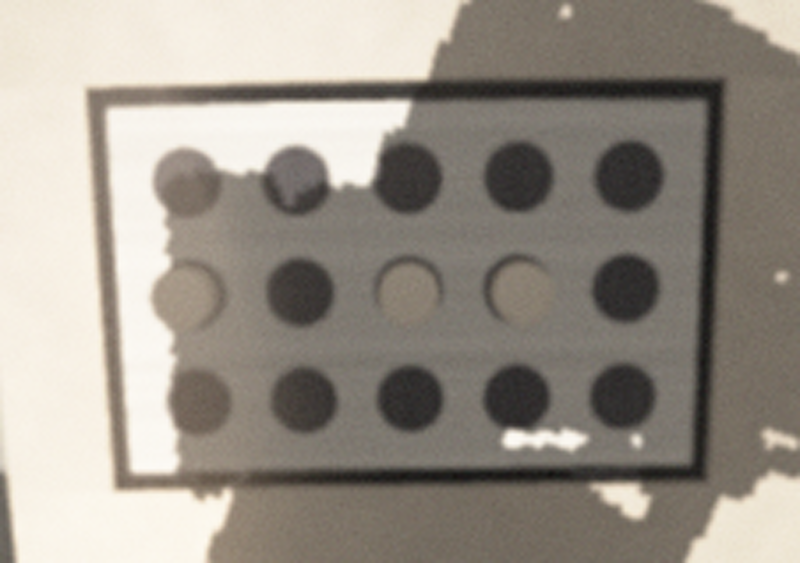

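```bash
python3 - <<'E'
from h import *
c=load("w2.npz");k=3.5398230088
pts=[((X+.5)/k-.5+159,(Y+.5)/k-.5+42) for X,Y in[(698,473),(122,481),(97,97),(714,90)]]
P=px2w(c,pts,z=.085)
th,R,t=rigid2(SEAM,P[:,:2]);print(np.array(pts).round(1),P.round(4),np.degrees(th),t,((SEAM@R.T+t)-P[:,:2]).round(4))
E
```

```text
[[355.8 175.3]
 [193.1 177.5]
 [186.   69. ]
 [360.3  67.1]] [[ 0.6027 -0.0596  0.085 ]
 [ 0.5535  0.0819  0.085 ]
 [ 0.6434  0.1125  0.085 ]
 [ 0.6918 -0.0284  0.085 ]] 19.071752330231455 [0.59448264 0.01675359] [[-0.0002 -0.0002]
 [-0.      0.0001]
 [-0.0001  0.0005]
 [ 0.0004 -0.0004]]
```

Emit:
{"op": "drive_tool", "data": {
  "commands": [
    {"dx": -0.84, "dy": 0, "dz": -0.2, "wx": 0, "wy": -0.0055, "wz": 0, "grip": 50},
    {"dx": -0.84, "dy": 0, "dz": -0.2, "wx": 0, "wy": 0, "wz": 0, "grip": 50},
    {"dx": -0.84, "dy": 0, "dz": -0.2, "wx": 0, "wy": 0, "wz": 0, "grip": 50},
    {"dx": -0.84, "dy": 0, "dz": -0.2, "wx": 0, "wy": 0, "wz": 0, "grip": 50},
    {"dx": -0.84, "dy": 0, "dz": -0.2, "wx": 0, "wy": 0, "wz": 0, "grip": 50},
    {"dx": -0.84, "dy": 0, "dz": -0.2, "wx": 0, "wy": 0, "wz": 0, "grip": 50},
    {"dx": -0.84, "dy": 0, "dz": -0.2, "wx": 0, "wy": 0, "wz": 0, "grip": 50},
    {"dx": -0.84, "dy": 0, "dz": -0.2, "wx": 0, "wy": 0, "wz": 0, "grip": 50}
  ]
}}

```text
time_s: 3.7
position: [0.4191, 0.2432, 0.2608]
tcp_rot: [[0.323, 0.0, 0.946], [-0.946, 0.0, 0.323], [0.0, -1.0, 0.0]]
force: [0.2, 0.2, -0.8]
opening: 0.573
```

Emit:
{"op": "drive_tool", "data": {
  "commands": [
    {"dx": -0.84, "dy": 0, "dz": 0, "wx": 0, "wy": 0, "wz": 0, "grip": 50},
    {"dx": -0.84, "dy": 0, "dz": 0, "wx": 0, "wy": 0, "wz": 0, "grip": 50},
    {"dx": 0, "dy": 0, "dz": 0, "wx": 0, "wy": 0, "wz": 0, "grip": 50},
    {"dx": 0, "dy": 0, "dz": 0, "wx": 0, "wy": 0, "wz": 0, "grip": 50},
    {"dx": 0, "dy": 0, "dz": 0, "wx": 0, "wy": 0, "wz": 0, "grip": 50}
  ]
}}

```text
time_s: 4.32
position: [0.3981, 0.3057, 0.2606]
tcp_rot: [[0.323, -0.0, 0.946], [-0.946, -0.0, 0.323], [0.0, -1.0, -0.0]]
force: [-1.1, -0.1, -0.1]
opening: 0.573
```

```bash
python3 - <<'E'
from h import *
s,c,p=snap("w3")
print("pred top/rim",w2px(c,[[.4537,.3258,.2],[.4537,.3258,.13]])*800/560)
cv2.imwrite("pics/w3.png",cv2.resize(p[:,:,::-1],(800,600),interpolation=cv2.INTER_CUBIC))
E
```

```text
4.325 [0.39810694 0.30568065 0.26056809] [[0.323, -0.0001, 0.9464], [-0.9464, -0.0003, 0.323], [0.0003, -1.0, -0.0002]] [24.8 19.6 98.4 -0.  62.1 95.9] [-1.14 -0.09 -0.15] 0.12878593021824492
pred top/rim [[386.78941541 194.57603037]
 [387.80754871 181.74115597]]
```

View pics/w3.png

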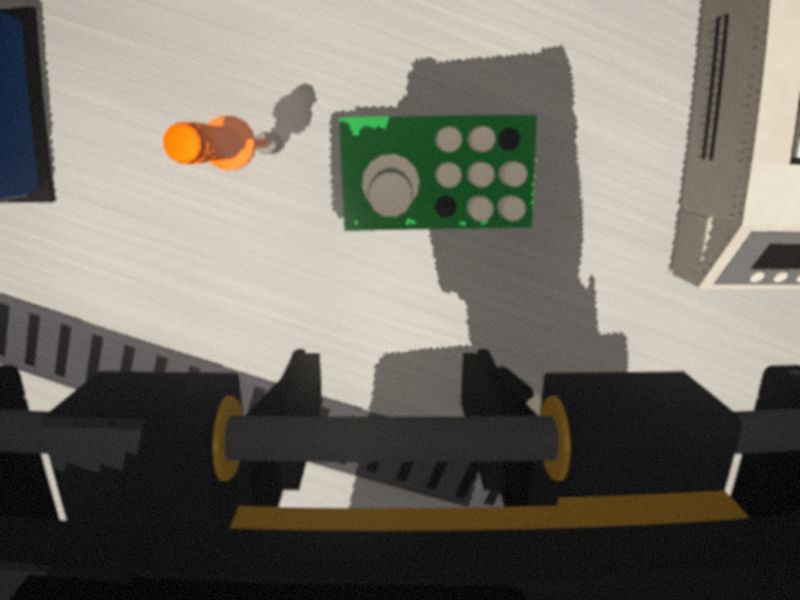

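Emit:
{"op": "drive_tool", "data": {
  "commands": [
    {"dx": 0, "dy": 0, "dz": 0.74, "wx": 0, "wy": 0, "wz": 0, "grip": 50},
    {"dx": 0, "dy": 0, "dz": 0.74, "wx": 0, "wy": 0, "wz": 0, "grip": 50},
    {"dx": 0, "dy": 0, "dz": 0, "wx": 0, "wy": 0, "wz": 0, "grip": 50},
    {"dx": 0, "dy": 0.6, "dz": 0, "wx": 0, "wy": 0, "wz": 0, "grip": 50},
    {"dx": 0, "dy": 0.6, "dz": 0, "wx": 0, "wy": 0, "wz": 0, "grip": 50},
    {"dx": 0, "dy": 0.6, "dz": 0, "wx": 0, "wy": 0, "wz": 0, "grip": 50},
    {"dx": 0, "dy": 0.46, "dz": 0, "wx": 0, "wy": 0, "wz": 0, "grip": 50},
    {"dx": 0, "dy": 0, "dz": 0, "wx": 0, "wy": 0, "wz": 0, "grip": 50}
  ]
}}

```text
time_s: 5.38
position: [0.4517, 0.3247, 0.1688]
tcp_rot: [[0.324, -0.005, 0.946], [-0.946, -0.002, 0.324], [0.0, -1.0, -0.005]]
force: [-0.4, 0.1, 1.3]
opening: 0.571
```

Emit:
{"op": "drive_tool", "data": {
  "commands": [
    {"dx": 0, "dy": 0, "dz": 0, "wx": 0, "wy": 0, "wz": 0, "grip": 30},
    {"dx": 0, "dy": 0, "dz": 0, "wx": 0, "wy": 0, "wz": 0, "grip": 10},
    {"dx": 0, "dy": 0, "dz": 0, "wx": 0, "wy": 0, "wz": 0, "grip": 10},
    {"dx": 0, "dy": 0, "dz": 0, "wx": 0, "wy": 0, "wz": 0, "grip": 10},
    {"dx": 0, "dy": 0, "dz": 0, "wx": 0, "wy": 0, "wz": 0, "grip": 10}
  ]
}}

```text
time_s: 6.0
position: [0.4538, 0.326, 0.1705]
tcp_rot: [[0.325, 0.0, 0.946], [-0.946, 0.0, 0.325], [0.0, -1.0, 0.0]]
force: [-0.2, -0.1, 1.8]
opening: 0.197
```

Emit:
{"op": "drive_tool", "data": {
  "commands": [
    {"dx": 0, "dy": -0.3, "dz": 0, "wx": 0, "wy": 0, "wz": 0, "grip": 10},
    {"dx": 0, "dy": -0.5, "dz": 0, "wx": 0, "wy": 0, "wz": 0, "grip": 10},
    {"dx": 0, "dy": -0.6, "dz": 0, "wx": 0, "wy": 0, "wz": 0, "grip": 10},
    {"dx": 0, "dy": -0.6, "dz": 0, "wx": 0, "wy": 0, "wz": 0, "grip": 10},
    {"dx": 0, "dy": -0.6, "dz": 0, "wx": 0, "wy": 0, "wz": 0, "grip": 10},
    {"dx": 0, "dy": -0.65, "dz": 0, "wx": 0, "wy": 0, "wz": 0, "grip": 10},
    {"dx": 0, "dy": 0, "dz": 0, "wx": 0, "wy": 0, "wz": 0, "grip": 10},
    {"dx": 0, "dy": 0, "dz": 0, "wx": 0, "wy": 0, "wz": 0, "grip": 10}
  ]
}}

```text
time_s: 7.0
position: [0.453, 0.3257, 0.2995]
tcp_rot: [[0.325, -0.001, 0.946], [-0.946, -0.001, 0.325], [0.0, -1.0, -0.001]]
force: [-1.1, -0.0, -1.3]
opening: 0.202
```

```bash
python3 - <<'E'
from h import *
Z=[];F=[]
for i in range(6):
    p,d=imaging.capture("scene"); s=bot.read_state(); Z.append(s["position"]); F.append(s["force"])
print(np.array(Z).round(4),np.array(F).round(2),s["time_s"],s["tcp_rot"].round(4).tolist(),s["opening"])
c=imaging.get_calibration("scene")
P=s["position"];tip=P-[0,0,.1505];org=P-[0,0,.0405]
print((w2px({k:np.array(v) for k,v in c.items()},[tip,org,tip+[0,0,.18]])).round(1))
x,y=w2px({k:np.array(v) for k,v in c.items()},[org])[0].astype(int)
cv2.imwrite("pics/s3.png",cv2.resize(p[max(y-75,0):y+75,x-75:x+75,::-1],(600,600),interpolation=cv2.INTER_CUBIC));print(x-75,max(y-75,0))
E
```

```text
[[0.4528 0.3256 0.299 ]
 [0.4528 0.3256 0.2988]
 [0.453  0.3256 0.2989]
 [0.4531 0.3257 0.299 ]
 [0.4532 0.3258 0.2991]
 [0.4534 0.3258 0.2993]] [[-0.61  0.52 -0.23]
 [ 0.47  0.8  -0.39]
 [-0.18 -0.64  0.65]
 [ 0.17  0.22  0.58]
 [ 0.16 -0.44 -0.69]
 [ 0.91 -0.2   0.26]] 7.3 [[0.3246, -0.0016, 0.9458], [-0.9458, -0.0007, 0.3246], [0.0001, -1.0, -0.0017]] 0.20056467046646337
[[403.7 241.7]
 [414.6 191.3]
 [422.4 154.1]]
339 116
```

View pics/s3.png

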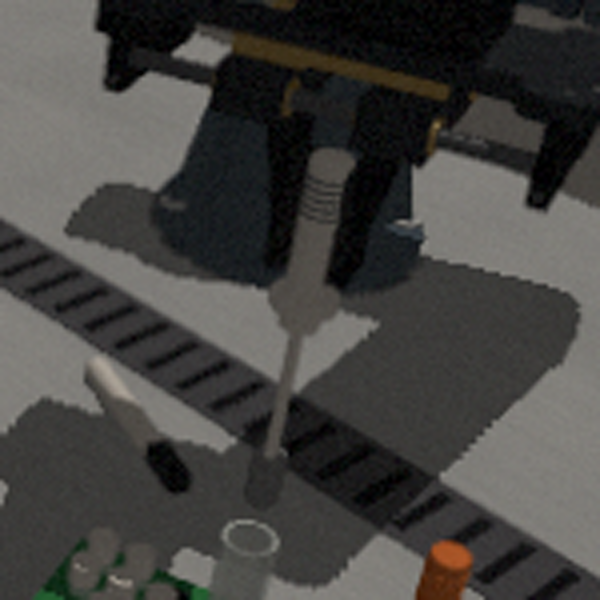

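Emit:
{"op": "drive_tool", "data": {
  "commands": [
    {"dx": 0.86, "dy": 0, "dz": 0.033, "wx": 0, "wy": 0, "wz": 0, "grip": 10},
    {"dx": 0.86, "dy": 0, "dz": 0.033, "wx": 0, "wy": 0, "wz": 0, "grip": 10},
    {"dx": 0.86, "dy": 0, "dz": 0.033, "wx": 0, "wy": 0, "wz": 0, "grip": 10},
    {"dx": 0.86, "dy": 0, "dz": 0.033, "wx": 0, "wy": 0, "wz": 0, "grip": 10},
    {"dx": 0.86, "dy": 0, "dz": 0.033, "wx": 0, "wy": 0, "wz": 0, "grip": 10},
    {"dx": 0.86, "dy": 0, "dz": 0.033, "wx": 0, "wy": 0, "wz": 0, "grip": 10},
    {"dx": 0.86, "dy": 0, "dz": 0.033, "wx": 0, "wy": 0, "wz": 0, "grip": 10},
    {"dx": 0.86, "dy": 0, "dz": 0.033, "wx": 0, "wy": 0, "wz": 0, "grip": 10}
  ]
}}

```text
time_s: 8.3
position: [0.5533, 0.068, 0.2998]
tcp_rot: [[0.325, -0.001, 0.946], [-0.946, 0.0, 0.325], [-0.0, -1.0, -0.001]]
force: [0.7, 0.5, -0.4]
opening: 0.199
```

Emit:
{"op": "drive_tool", "data": {
  "commands": [
    {"dx": 0.86, "dy": 0, "dz": 0.033, "wx": 0, "wy": 0, "wz": 0, "grip": 10},
    {"dx": 0.86, "dy": 0, "dz": 0.033, "wx": 0, "wy": 0, "wz": 0, "grip": 10},
    {"dx": 0.86, "dy": 0, "dz": 0.033, "wx": 0, "wy": 0, "wz": 0, "grip": 10},
    {"dx": 0.86, "dy": 0, "dz": 0.033, "wx": 0, "wy": 0, "wz": 0, "grip": 10},
    {"dx": 0, "dy": 0, "dz": 0, "wx": 0, "wy": 0, "wz": 0, "grip": 10},
    {"dx": 0, "dy": 0.6, "dz": 0, "wx": 0, "wy": 0, "wz": 0, "grip": 10},
    {"dx": 0, "dy": 0.6, "dz": 0, "wx": 0, "wy": 0, "wz": 0, "grip": 10},
    {"dx": 0, "dy": 0, "dz": 0, "wx": 0, "wy": 0, "wz": 0, "grip": 10}
  ]
}}

```text
time_s: 9.3
position: [0.6008, -0.058, 0.25]
tcp_rot: [[0.325, -0.006, 0.946], [-0.946, 0.002, 0.325], [-0.004, -1.0, -0.005]]
force: [-0.5, -0.2, -0.4]
opening: 0.205
```

Emit:
{"op": "drive_tool", "data": {
  "commands": [
    {"dx": 0, "dy": 0, "dz": 0, "wx": 0, "wy": 0, "wz": 0, "grip": 10},
    {"dx": 0, "dy": 0, "dz": 0, "wx": 0, "wy": 0, "wz": 0, "grip": 10}
  ]
}}

```text
time_s: 9.55
position: [0.6034, -0.0592, 0.2534]
tcp_rot: [[0.325, 0.002, 0.946], [-0.946, -0.001, 0.325], [0.001, -1.0, 0.002]]
force: [0.7, 0.4, 0.2]
opening: 0.202
```

```bash
python3 - <<'E'
from h import *
Z=[];F=[]
for i in range(5):
    p,d=imaging.capture("scene"); s=bot.read_state(); Z.append(s["position"]); F.append(s["force"])
print(np.array(Z).round(4),np.mean(F,0).round(2),s["time_s"],s["tcp_rot"].round(4).tolist(),s["opening"])
c={k:np.array(v) for k,v in imaging.get_calibration("scene").items()}
P=s["position"];tip=P-[0,0,.1505]
th=np.radians(18.85);R=np.array([[np.cos(th),-np.sin(th)],[np.sin(th),np.cos(th)]])
print("tip in heater",R.T@(tip[:2]-[.5943,.0173]),tip[2])
Q=np.c_[SEAM@R.T+[.5943,.0173],np.full(4,.085)]
x0,y0=160,150
im=p[y0:y0+150,x0:x0+200,::-1]
print("tip,A,B",((w2px(c,np.vstack([[tip],Q]))-[x0,y0])*4).round(0).tolist())
cv2.imwrite("pics/s4.png",cv2.resize(im,(800,600),interpolation=cv2.INTER_CUBIC))
E
```

```text
[[ 0.6033 -0.0592  0.2534]
 [ 0.6032 -0.0593  0.2532]
 [ 0.6031 -0.0593  0.253 ]
 [ 0.6029 -0.0593  0.2528]
 [ 0.6028 -0.0594  0.2527]] [0.08 0.15 0.31] 9.8 [[0.3247, 0.0009, 0.9458], [-0.9458, -0.0002, 0.3247], [0.0005, -1.0, 0.0007]] 0.20056197911668386
tip in heater [-0.01667807 -0.07530044] 0.102177422305636
tip,A,B [[291.0, 187.0], [295.0, 211.0], [496.0, 297.0], [388.0, 387.0], [182.0, 287.0]]
```

View pics/s4.png

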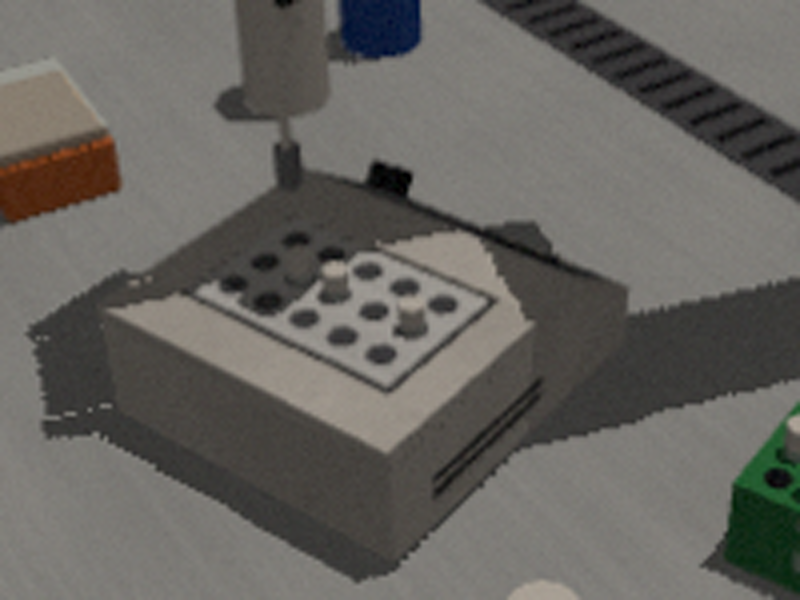

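Emit:
{"op": "drive_tool", "data": {
  "commands": [
    {"dx": 0, "dy": 0.2, "dz": 0, "wx": 0, "wy": 0, "wz": 0, "grip": 10},
    {"dx": 0, "dy": 0.14, "dz": 0, "wx": 0, "wy": 0, "wz": 0, "grip": 10},
    {"dx": 0, "dy": 0.1, "dz": 0, "wx": 0, "wy": 0, "wz": 0, "grip": 10},
    {"dx": 0, "dy": 0.1, "dz": 0, "wx": 0, "wy": 0, "wz": 0, "grip": 10},
    {"dx": 0, "dy": 0, "dz": 0, "wx": 0, "wy": 0, "wz": 0, "grip": 10},
    {"dx": 0, "dy": 0, "dz": 0, "wx": 0, "wy": 0, "wz": 0, "grip": 10}
  ]
}}

```text
time_s: 10.55
position: [0.6027, -0.0593, 0.2307]
tcp_rot: [[0.325, 0.0, 0.946], [-0.946, 0.0, 0.325], [-0.0, -1.0, 0.0]]
force: [-0.4, -0.2, 0.3]
opening: 0.198
```

```bash
cat > st.py <<'E'
from h import *
import sys
Z=[];F=[]
for i in range(int(sys.argv[1])):
    p,d=imaging.capture("scene"); s=bot.read_state(); Z.append(s["position"]); F.append(s["force"])
Z=np.array(Z);th=np.radians(18.85);R=np.array([[np.cos(th),-np.sin(th)],[np.sin(th),np.cos(th)]])
print("heater xy",((Z[:,:2]-[.5943,.0173])@R).round(4).tolist(),"z",Z[:,2].round(4),"F",np.mean(F,0).round(2),s["time_s"],s["tcp_rot"].round(4).tolist())
E
python3 st.py 10
```

```text
heater xy [[-0.0168, -0.0752], [-0.0168, -0.0752], [-0.0168, -0.0752], [-0.0168, -0.0752], [-0.0168, -0.0752], [-0.0168, -0.0752], [-0.0168, -0.0752], [-0.0168, -0.0752], [-0.0168, -0.0752], [-0.0168, -0.0752]] z [0.2308 0.2308 0.2308 0.2308 0.2307 0.2307 0.2307 0.2306 0.2306 0.2306] F [-0.33  0.16  0.78] 11.05 [[0.3247, 0.0002, 0.9458], [-0.9458, 0.0, 0.3247], [0.0, -1.0, 0.0002]]
```

Emit:
{"op": "drive_tool", "data": {
  "commands": [
    {"dx": -0.06, "dy": 0, "dz": 0, "wx": 0, "wy": 0, "wz": 0, "grip": 10},
    {"dx": -0.125, "dy": 0, "dz": 0, "wx": 0, "wy": 0, "wz": 0, "grip": 10},
    {"dx": -0.125, "dy": 0, "dz": 0, "wx": 0, "wy": 0, "wz": 0, "grip": 10},
    {"dx": -0.125, "dy": 0, "dz": 0, "wx": 0, "wy": 0, "wz": 0, "grip": 10},
    {"dx": -0.125, "dy": 0, "dz": 0, "wx": 0, "wy": 0, "wz": 0, "grip": 10},
    {"dx": -0.125, "dy": 0, "dz": 0, "wx": 0, "wy": 0, "wz": 0, "grip": 10},
    {"dx": -0.125, "dy": 0, "dz": 0, "wx": 0, "wy": 0, "wz": 0, "grip": 10},
    {"dx": -0.125, "dy": 0, "dz": 0, "wx": 0, "wy": 0, "wz": 0, "grip": 10}
  ]
}}

```text
time_s: 12.05
position: [0.5904, -0.0236, 0.2306]
tcp_rot: [[0.325, -0.0, 0.946], [-0.946, -0.0, 0.325], [0.0, -1.0, -0.0]]
force: [-0.1, -0.5, 1.1]
opening: 0.201
```

```bash
python3 st.py 1
```

```text
heater xy [[-0.017, -0.0367]] z [0.2305] F [-0.34 -0.02  1.23] 12.1 [[0.3249, -0.0005, 0.9457], [-0.9457, 0.0009, 0.3249], [-0.001, -1.0, -0.0002]]
```

Emit:
{"op": "drive_tool", "data": {
  "commands": [
    {"dx": -0.125, "dy": 0, "dz": 0, "wx": 0, "wy": 0, "wz": 0, "grip": 10},
    {"dx": -0.125, "dy": 0, "dz": 0, "wx": 0, "wy": 0, "wz": 0, "grip": 10},
    {"dx": -0.125, "dy": 0, "dz": 0, "wx": 0, "wy": 0, "wz": 0, "grip": 10},
    {"dx": -0.125, "dy": 0, "dz": 0, "wx": 0, "wy": 0, "wz": 0, "grip": 10},
    {"dx": -0.125, "dy": 0, "dz": 0, "wx": 0, "wy": 0, "wz": 0, "grip": 10},
    {"dx": -0.125, "dy": 0, "dz": 0, "wx": 0, "wy": 0, "wz": 0, "grip": 10},
    {"dx": -0.125, "dy": 0, "dz": 0, "wx": 0, "wy": 0, "wz": 0, "grip": 10},
    {"dx": -0.125, "dy": 0, "dz": 0, "wx": 0, "wy": 0, "wz": 0, "grip": 10}
  ]
}}

```text
time_s: 13.1
position: [0.5774, 0.0142, 0.2306]
tcp_rot: [[0.325, -0.0, 0.946], [-0.946, -0.0, 0.325], [0.0, -1.0, -0.0]]
force: [0.2, -0.5, 1.2]
opening: 0.203
```

Emit:
{"op": "drive_tool", "data": {
  "commands": [
    {"dx": -0.125, "dy": 0, "dz": 0, "wx": 0, "wy": 0, "wz": 0, "grip": 10},
    {"dx": -0.125, "dy": 0, "dz": 0, "wx": 0, "wy": 0, "wz": 0, "grip": 10},
    {"dx": -0.125, "dy": 0, "dz": 0, "wx": 0, "wy": 0, "wz": 0, "grip": 10},
    {"dx": -0.125, "dy": 0, "dz": 0, "wx": 0, "wy": 0, "wz": 0, "grip": 10},
    {"dx": -0.125, "dy": 0, "dz": 0, "wx": 0, "wy": 0, "wz": 0, "grip": 10},
    {"dx": -0.125, "dy": 0, "dz": 0, "wx": 0, "wy": 0, "wz": 0, "grip": 10},
    {"dx": -0.125, "dy": 0, "dz": 0, "wx": 0, "wy": 0, "wz": 0, "grip": 10},
    {"dx": -0.125, "dy": 0, "dz": 0, "wx": 0, "wy": 0, "wz": 0, "grip": 10}
  ]
}}

```text
time_s: 14.1
position: [0.5644, 0.052, 0.2305]
tcp_rot: [[0.325, -0.0, 0.946], [-0.946, 0.0, 0.325], [-0.0, -1.0, -0.0]]
force: [-0.9, -0.2, 1.8]
opening: 0.197
```

Emit:
{"op": "drive_tool", "data": {
  "commands": [
    {"dx": -0.125, "dy": 0, "dz": 0, "wx": 0, "wy": 0, "wz": 0, "grip": 10},
    {"dx": -0.125, "dy": 0, "dz": 0, "wx": 0, "wy": 0, "wz": 0, "grip": 10},
    {"dx": -0.125, "dy": 0, "dz": 0, "wx": 0, "wy": 0, "wz": 0, "grip": 10},
    {"dx": -0.125, "dy": 0, "dz": 0, "wx": 0, "wy": 0, "wz": 0, "grip": 10},
    {"dx": -0.125, "dy": 0, "dz": 0, "wx": 0, "wy": 0, "wz": 0, "grip": 10},
    {"dx": -0.125, "dy": 0, "dz": 0, "wx": 0, "wy": 0, "wz": 0, "grip": 10},
    {"dx": -0.07, "dy": 0, "dz": 0, "wx": 0, "wy": 0, "wz": 0, "grip": 10},
    {"dx": 0, "dy": 0, "dz": 0, "wx": 0, "wy": 0, "wz": 0, "grip": 10}
  ]
}}

```text
time_s: 15.1
position: [0.5539, 0.0832, 0.2306]
tcp_rot: [[0.325, 0.0, 0.946], [-0.946, 0.001, 0.325], [-0.0, -1.0, 0.0]]
force: [0.5, 0.1, 1.5]
opening: 0.199
```

```bash
python3 st.py 3
```

```text
heater xy [[-0.017, 0.0753], [-0.017, 0.0753], [-0.017, 0.0752]] z [0.2306 0.2306 0.2306] F [-0.32 -0.06  1.05] 15.25 [[0.3244, -0.0, 0.9459], [-0.9459, 0.0008, 0.3244], [-0.0007, -1.0, 0.0002]]
```

Emit:
{"op": "drive_tool", "data": {
  "commands": [
    {"dx": 0, "dy": 0, "dz": 0.06, "wx": 0, "wy": 0, "wz": 0, "grip": 10},
    {"dx": 0, "dy": 0, "dz": 0.125, "wx": 0, "wy": 0, "wz": 0, "grip": 10},
    {"dx": 0, "dy": 0, "dz": 0.125, "wx": 0, "wy": 0, "wz": 0, "grip": 10},
    {"dx": 0, "dy": 0, "dz": 0.125, "wx": 0, "wy": 0, "wz": 0, "grip": 10},
    {"dx": 0, "dy": 0, "dz": 0.125, "wx": 0, "wy": 0, "wz": 0, "grip": 10},
    {"dx": 0, "dy": 0, "dz": 0.125, "wx": 0, "wy": 0, "wz": 0, "grip": 10},
    {"dx": 0, "dy": 0, "dz": 0.125, "wx": 0, "wy": 0, "wz": 0, "grip": 10},
    {"dx": 0, "dy": 0, "dz": 0.125, "wx": 0, "wy": 0, "wz": 0, "grip": 10}
  ]
}}

```text
time_s: 16.25
position: [0.5896, 0.095, 0.2305]
tcp_rot: [[0.325, -0.0, 0.946], [-0.946, 0.0, 0.325], [-0.0, -1.0, -0.0]]
force: [-0.6, -1.2, 1.2]
opening: 0.196
```

Emit:
{"op": "drive_tool", "data": {
  "commands": [
    {"dx": 0, "dy": 0, "dz": 0.125, "wx": 0, "wy": 0, "wz": 0, "grip": 10},
    {"dx": 0, "dy": 0, "dz": 0.125, "wx": 0, "wy": 0, "wz": 0, "grip": 10},
    {"dx": 0, "dy": 0, "dz": 0.125, "wx": 0, "wy": 0, "wz": 0, "grip": 10},
    {"dx": 0, "dy": 0, "dz": 0.125, "wx": 0, "wy": 0, "wz": 0, "grip": 10},
    {"dx": 0, "dy": 0, "dz": 0.125, "wx": 0, "wy": 0, "wz": 0, "grip": 10},
    {"dx": 0, "dy": 0, "dz": 0.125, "wx": 0, "wy": 0, "wz": 0, "grip": 10},
    {"dx": 0, "dy": 0, "dz": 0.125, "wx": 0, "wy": 0, "wz": 0, "grip": 10},
    {"dx": 0, "dy": 0, "dz": 0.125, "wx": 0, "wy": 0, "wz": 0, "grip": 10}
  ]
}}

```text
time_s: 17.25
position: [0.6274, 0.108, 0.2305]
tcp_rot: [[0.325, -0.0, 0.946], [-0.946, 0.0, 0.325], [-0.0, -1.0, -0.0]]
force: [-0.2, -1.3, 0.6]
opening: 0.196
```

Emit:
{"op": "drive_tool", "data": {
  "commands": [
    {"dx": 0, "dy": 0, "dz": 0.125, "wx": 0, "wy": 0, "wz": 0, "grip": 10},
    {"dx": 0, "dy": 0, "dz": 0.125, "wx": 0, "wy": 0, "wz": 0, "grip": 10},
    {"dx": 0, "dy": 0, "dz": 0.125, "wx": 0, "wy": 0, "wz": 0, "grip": 10},
    {"dx": 0, "dy": 0, "dz": 0.05, "wx": 0, "wy": 0, "wz": 0, "grip": 10},
    {"dx": 0, "dy": 0, "dz": 0, "wx": 0, "wy": 0, "wz": 0, "grip": 10}
  ]
}}

```text
time_s: 17.88
position: [0.6435, 0.1134, 0.2306]
tcp_rot: [[0.325, 0.001, 0.946], [-0.946, -0.0, 0.325], [0.0, -1.0, 0.0]]
force: [-0.5, -1.2, 0.1]
opening: 0.197
```

```bash
python3 st.py 3
```

```text
heater xy [[0.0776, 0.0751], [0.0775, 0.0751], [0.0775, 0.0751]] z [0.2306 0.2307 0.2307] F [-0.44 -0.44  0.48] 18.025 [[0.3246, 0.0007, 0.9459], [-0.9459, 0.0, 0.3246], [0.0002, -1.0, 0.0007]]
```

Emit:
{"op": "drive_tool", "data": {
  "commands": [
    {"dx": 0.06, "dy": 0.01, "dz": 0, "wx": 0, "wy": 0, "wz": 0, "grip": 10},
    {"dx": 0.125, "dy": 0, "dz": 0, "wx": 0, "wy": 0, "wz": 0, "grip": 10},
    {"dx": 0.125, "dy": 0, "dz": 0, "wx": 0, "wy": 0, "wz": 0, "grip": 10},
    {"dx": 0.125, "dy": 0, "dz": 0, "wx": 0, "wy": 0, "wz": 0, "grip": 10},
    {"dx": 0.125, "dy": 0, "dz": 0, "wx": 0, "wy": 0, "wz": 0, "grip": 10},
    {"dx": 0.125, "dy": 0, "dz": 0, "wx": 0, "wy": 0, "wz": 0, "grip": 10},
    {"dx": 0.125, "dy": 0, "dz": 0, "wx": 0, "wy": 0, "wz": 0, "grip": 10},
    {"dx": 0.125, "dy": 0, "dz": 0, "wx": 0, "wy": 0, "wz": 0, "grip": 10}
  ]
}}

```text
time_s: 19.02
position: [0.6555, 0.0777, 0.2302]
tcp_rot: [[0.325, 0.0, 0.946], [-0.946, 0.0, 0.325], [-0.0, -1.0, 0.0]]
force: [0.0, 0.4, 0.4]
opening: 0.206
```

Emit:
{"op": "drive_tool", "data": {
  "commands": [
    {"dx": 0.125, "dy": 0, "dz": 0, "wx": 0, "wy": 0, "wz": 0, "grip": 10},
    {"dx": 0.125, "dy": 0, "dz": 0, "wx": 0, "wy": 0, "wz": 0, "grip": 10},
    {"dx": 0.125, "dy": 0, "dz": 0, "wx": 0, "wy": 0, "wz": 0, "grip": 10},
    {"dx": 0.125, "dy": 0, "dz": 0, "wx": 0, "wy": 0, "wz": 0, "grip": 10},
    {"dx": 0.125, "dy": 0, "dz": 0, "wx": 0, "wy": 0, "wz": 0, "grip": 10},
    {"dx": 0.125, "dy": 0, "dz": 0, "wx": 0, "wy": 0, "wz": 0, "grip": 10},
    {"dx": 0.125, "dy": 0, "dz": 0, "wx": 0, "wy": 0, "wz": 0, "grip": 10},
    {"dx": 0.125, "dy": 0, "dz": 0, "wx": 0, "wy": 0, "wz": 0, "grip": 10}
  ]
}}

```text
time_s: 20.02
position: [0.6685, 0.0399, 0.2301]
tcp_rot: [[0.325, 0.0, 0.946], [-0.946, 0.0, 0.325], [-0.0, -1.0, 0.0]]
force: [0.6, 1.0, 1.3]
opening: 0.197
```

Emit:
{"op": "drive_tool", "data": {
  "commands": [
    {"dx": 0.125, "dy": 0, "dz": 0, "wx": 0, "wy": 0, "wz": 0, "grip": 10},
    {"dx": 0.125, "dy": 0, "dz": 0, "wx": 0, "wy": 0, "wz": 0, "grip": 10},
    {"dx": 0.125, "dy": 0, "dz": 0, "wx": 0, "wy": 0, "wz": 0, "grip": 10},
    {"dx": 0.125, "dy": 0, "dz": 0, "wx": 0, "wy": 0, "wz": 0, "grip": 10},
    {"dx": 0.125, "dy": 0, "dz": 0, "wx": 0, "wy": 0, "wz": 0, "grip": 10},
    {"dx": 0.125, "dy": 0, "dz": 0, "wx": 0, "wy": 0, "wz": 0, "grip": 10},
    {"dx": 0.125, "dy": 0, "dz": 0, "wx": 0, "wy": 0, "wz": 0, "grip": 10},
    {"dx": 0.125, "dy": 0, "dz": 0, "wx": 0, "wy": 0, "wz": 0, "grip": 10}
  ]
}}

```text
time_s: 21.02
position: [0.6814, 0.0021, 0.2302]
tcp_rot: [[0.325, 0.0, 0.946], [-0.946, -0.0, 0.325], [0.0, -1.0, -0.0]]
force: [0.2, 0.9, 0.9]
opening: 0.201
```

Emit:
{"op": "drive_tool", "data": {
  "commands": [
    {"dx": 0.125, "dy": 0, "dz": 0, "wx": 0, "wy": 0, "wz": 0, "grip": 10},
    {"dx": 0.125, "dy": 0, "dz": 0, "wx": 0, "wy": 0, "wz": 0, "grip": 10},
    {"dx": 0.125, "dy": 0, "dz": 0, "wx": 0, "wy": 0, "wz": 0, "grip": 10},
    {"dx": 0.125, "dy": 0, "dz": 0, "wx": 0, "wy": 0, "wz": 0, "grip": 10},
    {"dx": 0.125, "dy": 0, "dz": 0, "wx": 0, "wy": 0, "wz": 0, "grip": 10},
    {"dx": 0.125, "dy": 0, "dz": 0, "wx": 0, "wy": 0, "wz": 0, "grip": 10},
    {"dx": 0.065, "dy": 0, "dz": 0, "wx": 0, "wy": 0, "wz": 0, "grip": 10},
    {"dx": 0, "dy": 0, "dz": 0, "wx": 0, "wy": 0, "wz": 0, "grip": 10}
  ]
}}

```text
time_s: 22.02
position: [0.6918, -0.0288, 0.23]
tcp_rot: [[0.324, -0.0, 0.946], [-0.946, -0.0, 0.324], [0.0, -1.0, -0.0]]
force: [-0.5, 0.6, 1.1]
opening: 0.201
```

```bash
python3 st.py 3
```

```text
heater xy [[0.0774, -0.0751], [0.0774, -0.075], [0.0775, -0.075]] z [0.2301 0.2301 0.2302] F [-0.04  0.11  0.77] 22.175 [[0.3249, -0.0001, 0.9458], [-0.9458, -0.0006, 0.3249], [0.0006, -1.0, -0.0003]]
```

Right run, 95 mm towards −x.

Emit:
{"op": "drive_tool", "data": {
  "commands": [
    {"dx": 0, "dy": 0, "dz": -0.06, "wx": 0, "wy": 0, "wz": 0, "grip": 10},
    {"dx": 0, "dy": 0, "dz": -0.125, "wx": 0, "wy": 0, "wz": 0, "grip": 10},
    {"dx": 0, "dy": 0, "dz": -0.125, "wx": 0, "wy": 0, "wz": 0, "grip": 10},
    {"dx": 0, "dy": 0, "dz": -0.125, "wx": 0, "wy": 0, "wz": 0, "grip": 10},
    {"dx": 0, "dy": 0, "dz": -0.125, "wx": 0, "wy": 0, "wz": 0, "grip": 10},
    {"dx": 0, "dy": 0, "dz": -0.125, "wx": 0, "wy": 0, "wz": 0, "grip": 10},
    {"dx": 0, "dy": 0, "dz": -0.125, "wx": 0, "wy": 0, "wz": 0, "grip": 10},
    {"dx": 0, "dy": 0, "dz": -0.125, "wx": 0, "wy": 0, "wz": 0, "grip": 10}
  ]
}}

```text
time_s: 23.18
position: [0.6562, -0.0408, 0.2302]
tcp_rot: [[0.325, 0.0, 0.946], [-0.946, -0.0, 0.325], [0.0, -1.0, 0.0]]
force: [1.6, -0.1, 1.0]
opening: 0.197
```

Emit:
{"op": "drive_tool", "data": {
  "commands": [
    {"dx": 0, "dy": 0, "dz": -0.125, "wx": 0, "wy": 0, "wz": 0, "grip": 10},
    {"dx": 0, "dy": 0, "dz": -0.125, "wx": 0, "wy": 0, "wz": 0, "grip": 10},
    {"dx": 0, "dy": 0, "dz": -0.125, "wx": 0, "wy": 0, "wz": 0, "grip": 10},
    {"dx": 0, "dy": 0, "dz": -0.125, "wx": 0, "wy": 0, "wz": 0, "grip": 10},
    {"dx": 0, "dy": 0, "dz": -0.125, "wx": 0, "wy": 0, "wz": 0, "grip": 10},
    {"dx": 0, "dy": 0, "dz": -0.125, "wx": 0, "wy": 0, "wz": 0, "grip": 10},
    {"dx": 0, "dy": 0, "dz": -0.125, "wx": 0, "wy": 0, "wz": 0, "grip": 10},
    {"dx": 0, "dy": 0, "dz": -0.125, "wx": 0, "wy": 0, "wz": 0, "grip": 10}
  ]
}}

```text
time_s: 24.18
position: [0.6184, -0.0537, 0.2302]
tcp_rot: [[0.325, -0.0, 0.946], [-0.946, -0.0, 0.325], [0.0, -1.0, -0.0]]
force: [1.3, -0.4, 0.9]
opening: 0.198
```

Emit:
{"op": "drive_tool", "data": {
  "commands": [
    {"dx": 0, "dy": 0, "dz": -0.125, "wx": 0, "wy": 0, "wz": 0, "grip": 10},
    {"dx": 0, "dy": 0, "dz": -0.125, "wx": 0, "wy": 0, "wz": 0, "grip": 10},
    {"dx": 0, "dy": 0, "dz": -0.125, "wx": 0, "wy": 0, "wz": 0, "grip": 10},
    {"dx": 0, "dy": 0, "dz": -0.06, "wx": 0, "wy": 0, "wz": 0, "grip": 10},
    {"dx": 0, "dy": 0, "dz": 0, "wx": 0, "wy": 0, "wz": 0, "grip": 10},
    {"dx": 0, "dy": 0, "dz": 0, "wx": 0, "wy": 0, "wz": 0, "grip": 10}
  ]
}}

```text
time_s: 24.92
position: [0.602, -0.0592, 0.2301]
tcp_rot: [[0.325, -0.001, 0.946], [-0.946, 0.0, 0.325], [-0.0, -1.0, -0.001]]
force: [0.8, 0.8, 0.4]
opening: 0.198
```

```bash
python3 st.py 5
```

```text
heater xy [[-0.0174, -0.0749], [-0.0174, -0.0749], [-0.0174, -0.0749], [-0.0173, -0.0749], [-0.0173, -0.0749]] z [0.23 0.23 0.23 0.23 0.23] F [ 0.33 -0.02  1.12] 25.175 [[0.3248, -0.0006, 0.9458], [-0.9458, 0.0001, 0.3248], [-0.0003, -1.0, -0.0005]]
```

Emit:
{"op": "drive_tool", "data": {
  "commands": [
    {"dx": 0, "dy": -0.15, "dz": 0, "wx": 0, "wy": 0, "wz": 0, "grip": 10},
    {"dx": 0, "dy": -0.25, "dz": 0, "wx": 0, "wy": 0, "wz": 0, "grip": 10},
    {"dx": 0, "dy": -0.45, "dz": 0, "wx": 0, "wy": 0, "wz": 0, "grip": 10},
    {"dx": 0, "dy": -0.45, "dz": 0, "wx": 0, "wy": 0, "wz": 0, "grip": 10},
    {"dx": 0, "dy": -0.45, "dz": 0, "wx": 0, "wy": 0, "wz": 0, "grip": 10}
  ]
}}

```text
time_s: 25.8
position: [0.602, -0.0593, 0.3013]
tcp_rot: [[0.325, -0.0, 0.946], [-0.946, -0.0, 0.325], [0.0, -1.0, -0.0]]
force: [-0.4, 0.5, -0.5]
opening: 0.197
```

Emit:
{"op": "drive_tool", "data": {
  "commands": [
    {"dx": 0.644, "dy": 0, "dz": -0.66, "wx": 0, "wy": 0, "wz": 0, "grip": 10},
    {"dx": 0.644, "dy": 0, "dz": -0.66, "wx": 0, "wy": 0, "wz": 0, "grip": 10},
    {"dx": 0.644, "dy": 0, "dz": -0.66, "wx": 0, "wy": 0, "wz": 0, "grip": 10},
    {"dx": 0.644, "dy": 0, "dz": -0.66, "wx": 0, "wy": 0, "wz": 0, "grip": 10},
    {"dx": 0.644, "dy": 0, "dz": -0.66, "wx": 0, "wy": 0, "wz": 0, "grip": 10},
    {"dx": 0.644, "dy": 0, "dz": -0.66, "wx": 0, "wy": 0, "wz": 0, "grip": 10},
    {"dx": 0.644, "dy": 0, "dz": -0.66, "wx": 0, "wy": 0, "wz": 0, "grip": 10},
    {"dx": 0.644, "dy": 0, "dz": -0.66, "wx": 0, "wy": 0, "wz": 0, "grip": 10}
  ]
}}

```text
time_s: 26.8
position: [0.4687, -0.3237, 0.3008]
tcp_rot: [[0.325, 0.0, 0.946], [-0.946, -0.0, 0.325], [0.0, -1.0, 0.0]]
force: [0.1, -0.5, 0.5]
opening: 0.2
```

Emit:
{"op": "drive_tool", "data": {
  "commands": [
    {"dx": 0, "dy": 0, "dz": 0, "wx": 0, "wy": 0, "wz": 0, "grip": 10},
    {"dx": 0, "dy": 0, "dz": 0, "wx": 0, "wy": 0, "wz": 0, "grip": 10},
    {"dx": 0, "dy": 0, "dz": 0, "wx": 0, "wy": 0, "wz": 0, "grip": 10}
  ]
}}

```text
time_s: 27.18
position: [0.4697, -0.3216, 0.3003]
tcp_rot: [[0.326, -0.0, 0.945], [-0.945, 0.0, 0.326], [-0.0, -1.0, 0.0]]
force: [0.5, -0.0, -0.6]
opening: 0.201
```

```bash
python3 - <<'E'
from h import *
s=bot.read_state();print(s["time_s"],s["position"],s["opening"])
p,d=imaging.capture("scene");c={k:np.array(v) for k,v in imaging.get_calibration("scene").items()}
tip=s["position"]-[0,0,.1505]
q=w2px(c,[tip,[.4689,-.3226,.105],[.4689,-.3226,0]]);x0,y0=(q[1]-[75,75]).astype(int);y0=max(y0,0)
print("tip,rim,base",((q-[x0,y0])*4).round(0).tolist())
M=cv2.resize(p[y0:y0+150,x0:x0+150,::-1],(600,600),interpolation=cv2.INTER_CUBIC)
cv2.imwrite("pics/s5.png",M)
E
```

```text
27.175 [ 0.46973229 -0.32163242  0.30031969] 0.20147447681755173
tip,rim,base [[296.0, 247.0], [301.0, 302.0], [312.0, 423.0]]
```

View pics/s5.png

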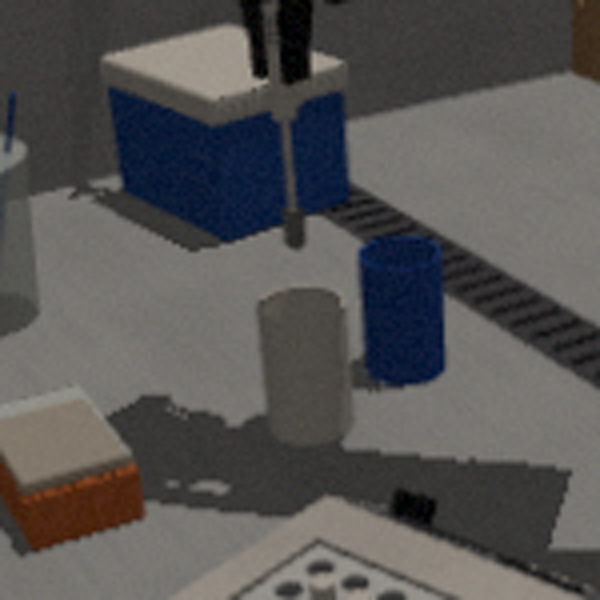

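Emit:
{"op": "drive_tool", "data": {
  "commands": [
    {"dx": 0, "dy": 0.3, "dz": 0, "wx": 0, "wy": 0, "wz": 0, "grip": 10},
    {"dx": 0, "dy": 0.5, "dz": 0, "wx": 0, "wy": 0, "wz": 0, "grip": 10},
    {"dx": 0, "dy": 0.6, "dz": 0, "wx": 0, "wy": 0, "wz": 0, "grip": 10},
    {"dx": 0, "dy": 0.6, "dz": 0, "wx": 0, "wy": 0, "wz": 0, "grip": 10},
    {"dx": 0, "dy": 0.6, "dz": 0, "wx": 0, "wy": 0, "wz": 0, "grip": 10},
    {"dx": 0, "dy": 0.5, "dz": 0, "wx": 0, "wy": 0, "wz": 0, "grip": 10},
    {"dx": 0, "dy": 0.25, "dz": 0, "wx": 0, "wy": 0, "wz": 0, "grip": 10},
    {"dx": 0, "dy": 0.12, "dz": 0, "wx": 0, "wy": 0, "wz": 0, "grip": 10}
  ]
}}

```text
time_s: 28.22
position: [0.4693, -0.3223, 0.1606]
tcp_rot: [[0.325, -0.001, 0.946], [-0.946, 0.001, 0.325], [-0.001, -1.0, -0.0]]
force: [0.0, -0.7, 0.3]
opening: 0.203
```

Emit:
{"op": "drive_tool", "data": {
  "commands": [
    {"dx": 0, "dy": 0, "dz": 0, "wx": 0, "wy": 0, "wz": 0, "grip": 10},
    {"dx": 0, "dy": 0, "dz": 0, "wx": 0, "wy": 0, "wz": 0, "grip": 10},
    {"dx": 0, "dy": 0, "dz": 0, "wx": 0, "wy": 0, "wz": 0, "grip": 10},
    {"dx": 0, "dy": 0, "dz": 0, "wx": 0, "wy": 0, "wz": 0, "grip": 10}
  ]
}}

```text
time_s: 28.72
position: [0.4695, -0.3229, 0.1618]
tcp_rot: [[0.325, 0.001, 0.946], [-0.946, -0.001, 0.325], [0.001, -1.0, 0.0]]
force: [-0.3, 0.0, -0.1]
opening: 0.2
```

Emit:
{"op": "drive_tool", "data": {
  "commands": [
    {"dx": 0, "dy": 0, "dz": 0, "wx": 0, "wy": 0, "wz": 0, "grip": 25},
    {"dx": 0, "dy": 0, "dz": 0, "wx": 0, "wy": 0, "wz": 0, "grip": 35},
    {"dx": 0, "dy": 0, "dz": 0, "wx": 0, "wy": 0, "wz": 0, "grip": 45},
    {"dx": 0, "dy": 0, "dz": 0, "wx": 0, "wy": 0, "wz": 0, "grip": 60},
    {"dx": 0, "dy": 0, "dz": 0, "wx": 0, "wy": 0, "wz": 0, "grip": 75},
    {"dx": 0, "dy": 0, "dz": 0, "wx": 0, "wy": 0, "wz": 0, "grip": 87},
    {"dx": 0, "dy": 0, "dz": 0, "wx": 0, "wy": 0, "wz": 0, "grip": 87},
    {"dx": 0, "dy": 0, "dz": 0, "wx": 0, "wy": 0, "wz": 0, "grip": 87}
  ]
}}

```text
time_s: 29.72
position: [0.4694, -0.3227, 0.1613]
tcp_rot: [[0.325, -0.0, 0.946], [-0.946, 0.0, 0.325], [-0.0, -1.0, 0.0]]
force: [0.4, 0.2, -0.4]
opening: 0.97
```

```bash
python3 - <<'E'
from h import *
s=bot.read_state();print(s["time_s"],s["position"],s["opening"],s["force"])
p,d=imaging.capture("scene");c={k:np.array(v) for k,v in imaging.get_calibration("scene").items()}
q=w2px(c,[[.4689,-.3226,.105]]);x0,y0=(q[0]-[75,75]).astype(int);y0=max(y0,0)
M=cv2.resize(p[y0:y0+150,x0:x0+150,::-1],(600,600),interpolation=cv2.INTER_CUBIC)
cv2.imwrite("pics/s6.png",cv2.convertScaleAbs(M,alpha=1.5))
E
```

```text
29.725 [ 0.46937985 -0.32273268  0.16134277] 0.9695467600645838 [ 0.38337831  0.19759557 -0.43941734]
```

View pics/s6.png

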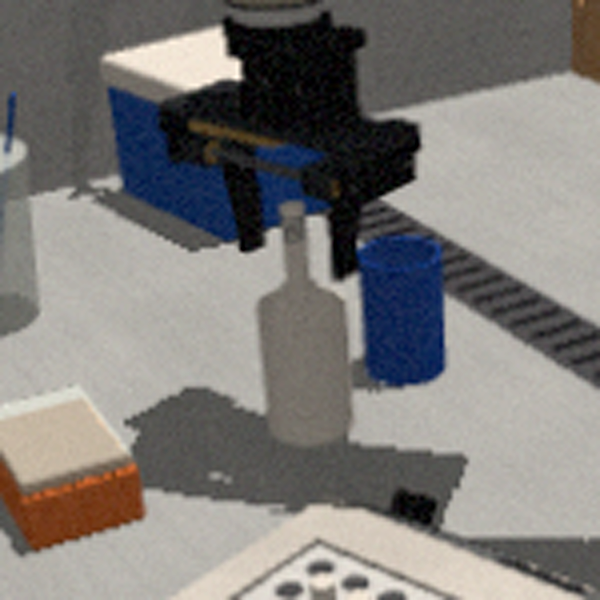

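Emit:
{"op": "drive_tool", "data": {
  "commands": [
    {"dx": 0, "dy": -0.2, "dz": 0, "wx": 0, "wy": 0, "wz": 0, "grip": 87},
    {"dx": 0, "dy": -0.4, "dz": 0, "wx": 0, "wy": 0, "wz": 0, "grip": 87},
    {"dx": 0, "dy": -0.6, "dz": 0, "wx": 0, "wy": 0, "wz": 0, "grip": 87},
    {"dx": 0, "dy": -0.8, "dz": 0, "wx": 0, "wy": 0, "wz": 0, "grip": 87},
    {"dx": 0, "dy": -0.8, "dz": 0, "wx": 0, "wy": 0, "wz": 0, "grip": 87},
    {"dx": 0, "dy": -0.6, "dz": 0, "wx": 0, "wy": 0, "wz": 0, "grip": 87},
    {"dx": 0, "dy": 0, "dz": 0, "wx": 0, "wy": 0, "wz": 0, "grip": 87},
    {"dx": 0, "dy": 0, "dz": 0, "wx": 0, "wy": 0, "wz": 0, "grip": 87}
  ]
}}

```text
time_s: 30.78
position: [0.4689, -0.3223, 0.297]
tcp_rot: [[0.325, -0.001, 0.946], [-0.946, 0.001, 0.325], [-0.001, -1.0, -0.0]]
force: [-0.7, -0.5, 0.3]
opening: 0.999
```

Emit:
{"op": "drive_tool", "data": {
  "commands": [
    {"dx": 0, "dy": 0, "dz": 0, "wx": 0, "wy": 0, "wz": 0, "grip": 87},
    {"dx": 0, "dy": 0, "dz": 0, "wx": 0, "wy": 0, "wz": 0, "grip": 87},
    {"dx": 0, "dy": 0, "dz": 0, "wx": 0, "wy": 0, "wz": 0, "grip": 87},
    {"dx": 0, "dy": 0, "dz": 0, "wx": 0, "wy": 0, "wz": 0, "grip": 87}
  ]
}}

```text
time_s: 31.28
position: [0.4694, -0.3227, 0.2971]
tcp_rot: [[0.325, -0.0, 0.946], [-0.946, 0.0, 0.325], [-0.001, -1.0, -0.0]]
force: [0.4, -0.4, -0.2]
opening: 0.998
```

```bash
python3 - <<'E'
from h import *
s=bot.read_state();print(s["time_s"],s["position"],s["opening"],s["force"])
p,d=imaging.capture("scene");c={k:np.array(v) for k,v in imaging.get_calibration("scene").items()}
q=w2px(c,[[.4689,-.3226,.105]]);x0,y0=(q[0]-[75,75]).astype(int);y0=max(y0,0)
M=cv2.resize(p[y0:y0+150,x0:x0+150,::-1],(600,600),interpolation=cv2.INTER_CUBIC)
cv2.imwrite("pics/s7.png",cv2.convertScaleAbs(M,alpha=1.5))
a=load("scene0.npz")["p"].astype(int)
for n,(x,y,w,h) in dict(bottle=(270,295,50,80),box=(145,160,50,48)).items(): print(n,np.abs(p[y:y+h,x:x+w].astype(int)-a[y:y+h,x:x+w]).mean().round(2))
E
```

```text
31.275 [ 0.46935043 -0.32272127  0.29706281] 0.9984455289349174 [ 0.36629724 -0.41714933 -0.20715856]
bottle 1.93
box 8.16
```

View pics/s7.png

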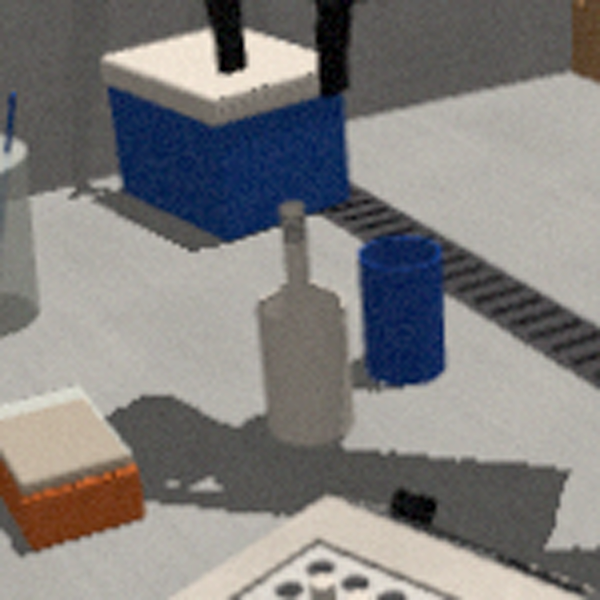

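```bash
python3 -c "
from rig import workorder
print(workorder.hand_in())"
```

```text
the job is handed in; nothing more can be done
None
```

I swabbed the heater seam in one clockwise pass, left the swab head down in the white jar, and handed the job in at about 31 s. The hand-in gave no verdict.

- **Seam pass:** I drew the foam round A, B, C, D and back to A at about 4 cm/s. The tool stayed within about 1 mm of the seam line I had measured. The two camera estimates of the heater differed by about 1–2 mm and 0.6°, so I used a value between them.
- **Contact:** I pressed the foam in by about 5 mm, worked out from the grip height. Single upward-force readings are noisy, from 0.1 to 1.8 N. The averages at the corners were 0.5 to 1.1 N. This fits the foam staying down all the way, but I could not see the contact directly.
- **Jar:** I released the swab with the foam about 6 mm above the jar floor. The swab did not visibly move between the two pictures after release, and the jar is upright. The gripper is open, about 14 cm above where it released, with no force beyond noise.
- **Bottle and tip box:** The bottle area matched the first picture (difference 1.9 grey levels). The tip box area differed by 8.2 levels. I put that down to changed shadows, because the box sits in the same place in the pictures from before and after the release.

I viewed 11 pictures, one over the budget of 10.

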